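# Take the engraved block out of the bench laser and set it on the site model

## Task

The bench laser has finished engraving the wooden block for the site model. Lift the paddle latch on the front of its hood, swing the hood up until it stands fully open by itself, then take out the block with the engraved windows (not the plain offcut) and set it down gently, upright, square and centred on the bare white footprint at the front of the site model, without shifting the three loose houses around it. Leave the hood open.

Things in the scene. Friction and masses are not known exactly. Their poses are not given: they have to be found in the camera images.
- laser: Bench laser engraver, white, 360 deep (x) x 400 wide (y) x 205 mm high, fixed to the table. Origin: centre of its underside, on the table; x points from its front to its back (the front, at -x, looks towards the robot), z up. A low tub (rim 78 mm up) under a hood with clear windows; across the back (x over 53 mm) a fixed gantry and housing up to 205 mm high.
- bed (a point): Point on the laser's flat metal bed, 45 mm above the table, 70 mm in front of the laser's centre and mid-width. The bed is open from the front once the hood is up; the tub's front rim, 21 mm wide, is at x = -180 to -159 mm in the laser's frame, 33 mm higher than the bed.
- hood_hinge (a point): Middle of the hood's hinge line, which runs along the laser's y: x = 100, y = 0, z = 200 mm in the laser's frame. Shut, the hood's top runs level from here to a knee at x = -60 mm, then slopes down at 45 degrees to its front edge at x = -180, z = 80 mm.
- hood (a joint): Hood angle, rad: 0 shut and latched, 1.3 fully open (stop); growing lifts the front edge up and back. Spring-balanced, under 1 N swings it: let go below about 0.65 it sinks shut, above about 0.8 it rises to 1.3 by itself in 3 s and stays. Even then it overhangs the bed (laser's frame: front edge at x = -90, z = 438 mm, knee at x = 57, z = 354 mm): reach in from the front, tool tilted.
- paddle_grip (a point): Pinch point of the latch's steel paddle, mid-hood on the slope: a plate 44 mm wide (laser's y), 64 mm long up the slope, with turned-down sides 15 mm deep. It lies in a dish 116 mm wide and 20 mm deep: 36 mm free each side, 25 mm below its free lower edge. The point is mid-width, 15 mm from the free edge, 7 mm below the slope's face. Frame: x up the slope, y the laser's y, z out of the slope.
- paddle (a joint): Paddle angle, rad: 0 lying in the dish, 0.75 fully lifted. It turns about an axis along the laser's y at its upper end, 47 mm up the slope from paddle_grip. Lifting the lower edge outward withdraws a hidden pawl from under the tub's rim, clear from about 0.45 rad on; until then the hood cannot rise. A spring (2.5 to 5 N at the grip point) returns it when let go.
- block: The engraved wooden block: 64 (x) x 40 (y) x 36 (z) mm, 50 to 100 g, small dark engraved windows on its sides and a grid on top; loose, lying upright on the laser's bed, left or right of the middle. Origin at its centre (half-way up), x along its length.
- offcut: Plain wooden offcut 30 x 74 x 16 mm lying on the other side of the bed. Origin at its centre. Not wanted.
- site_model: White contour model of a building plot, 320 mm deep (x) x 270 mm wide (y), fixed to the table; flat brown ground 38 mm above the table in its front half, rising contour steps and fixed buildings up to 80 mm high in its back half (x above 45 mm). Origin: centre of its underside; x points away from the robot's side to its back.
- plot (a point): The centre of the bare white footprint on the model's ground, 64 x 40 mm, 38 mm above the table; its length runs along the model's x, and its frame is parallel to the model's.
- house_a: Loose wooden house 44 x 36 x 30 mm, its centre about 88 mm to the +y side of the footprint's centre. Origin at its centre.
- house_b: Loose wooden house 50 x 36 x 38 mm, its centre about 88 mm to the -y side of the footprint's centre. Origin at its centre.
- house_c: Loose wooden house 30 x 60 x 24 mm, its centre about 88 mm behind the footprint's centre and up to 30 mm to either side. Origin at its centre.

How it is judged (in metres and radians):
On the way, in this order (a step that is already met when the one before it is completed fails the run):
1. the paddle is lifted far enough to withdraw the pawl (value of joint paddle above 0.35 rad), for 0.05 s.
2. the hood stands fully open (value of joint hood above 1.2 rad), for 0.2 s.
At the end, for the whole second after the job is handed in: The hood stands open (above 1.2 rad); the engraved block stands upright (within 3.5 degrees), released and at rest on the model's footprint, its centre within 10 mm of the footprint's centre and its length within 8 degrees of the footprint's (value of joint hood above 1.2 rad and horizontal distance between block and plot below 0.01 m and z of block in the frame of plot between 0.015 and 0.022 m and angle between the x axis of block and the x axis of plot, either way round below 0.14 rad and angle between block's own z axis and vertical below 0.06 rad and linear speed of block below 0.02 m/s and contact force between block and the fingers below 0.1 N); the robot touches nothing.
It fails at once if a loose house is shifted by more than 12 mm (distance of any of house_a, house_b, house_c from where it was at the start of the episode above 0.012 m).
It fails at once if the block is dropped or thrown (contact force between block and anything else below 0.02 N and linear speed of block above 0.5 m/s).
It also fails if it takes over 69 s, if anything falls off the work surface, if the arm or the gripper's body presses on something with over 40 N, if the wrist force passes 120 N, or if a joint passes its speed limit or range.

## Robot

A 6-joint arm with a two-finger parallel gripper is mounted at the origin on the work surface. World frame = base frame: x ahead of the robot, y to its left, z up, the work surface at z = 0. Lengths are in mm, angles in degrees, forces in N, time in s.
With the tool pointing down it reaches from about 300 to 850 mm from the base axis. Payload 4.2 kg.
Tool frame: the origin (TCP) lies between the finger pads; the fingertips stand 22 mm ahead of it and the grasp point (between the pads) lies 3 mm ahead of it; z points along the fingers, y is the direction in which the jaws open and shut (so a half turn about z gives the same grasp; the last joint's range is limited). The gripper opens to 91 mm and grips with 3 to 60 N. Pads are 32 mm wide; open, the fingers measure 118 mm over their backs; the gripper's body (76 mm by 178 mm) begins 60 mm behind the grasp point.
Start: joints at [75, 18.312, 89.639, -0, 72.044, -1.146], TCP at [137.685, 558.286, 235.976] pointing down, gripper open.
Joint ranges: [-177.97, 177.97], [-48.28, 115.42], [12.27, 149.76], [-77.06, 257.06], [2.81, 150.46], [-146.56, 146.56]. Speed limits (degrees/s): [147.25, 147.25, 180, 180, 180, 180].

## Interface

Orientations are given as [roll, pitch, yaw] about the fixed x, y, z axes, in that order (R = Rz(yaw) Ry(pitch) Rx(roll)).
In Python, from workcell import * gives the robot as it stands.
- The arm moves only by the shell command python3 -m jog 'ROWS' [OPENING] [FORCE]. ROWS is text: rows parted by semicolons, each of 6 numbers parted by spaces: the shift along the tool's x, y, z in units of 0.5 m (1.0 is 0.5 m), then the turn, a rotation vector about the tool's x, y, z in units of pi/2 rad (1.0 is pi/2 rad). A call has 1 to 20 rows; each row is the pose to reach, as a shift and turn from the pose measured when the call began, along the tool's axes at that moment; what a row does not reach only later rows make up. A row lasts 1/12 s, in which the tool goes at most 41.7 mm and 7.16 degrees, less where a joint would pass 70% of its speed; a pose out of reach is approached as far as the arm can. A call with a number of a shift or a turn outside -1 to 1 is refused whole. A call with a gripper value outside its range is refused whole. OPENING is the opening, from -1 (shut) to 1 (fully open), set as the call begins (- or left out, the last holds). The fingers move at their own pace and stop on an object; FORCE is the grip in N (left out, the last holds). Time passes only in rows, so rows that repeat a pose let the fingers close. It gives the time, the measured TCP pose, the force and the opening at its end, in the units of the state.
- state(): the state, without advancing time (a new reading comes with each control period).
- grab_frame(name): name is "scene" or "side" or "wrist"; returns the picture (400x640x3 uint8, red, green, blue); there is no depth.
- calibration(name): a dict with "mtx" (3x3 intrinsics, pixels), "rvec" (rotation vector, rad) and "tvec" (3), from world to camera coordinates, as OpenCV has them. Camera axes: x right, y down, z forward; pixel columns grow to the right and rows downward; lengths in mm; the calibration is good to about 2 mm. A picture is of the moment at which its call begins: read the wrist's pose just before it. calibration takes no time and is no camera call; for the wrist camera it gives the pose at the moment of the call.
- job_done(): hands the job in, once; it reports no verdict.
Trained networks look in the newest picture that a camera, given by its name, has taken for a name from the list of things; names that differ only in an ending like _2 or _b are one class to them, and where a whole thing is asked for, a point or a joint stands for the part that bears it (a point fixed in the world has none). Each returns a list of dicts, best first, with "confidence" (0 to 1); they miss things now and then, are a little off and sometimes report something else, mostly with a low value. They report only what shows in the picture. A call takes as long as a camera call.
- spot_in(query, camera): "rect" ([left, top, right, bottom] in pixels, round what is visible of it).
- tip_of(query, camera): "location" ([column, row] in pixels: a listed point, or the origin of a listed thing).
The state is a dict: "time_s": time; "qpos": joint angles; "qvel": joint speeds; "effort": joint torques, N m; "ee_pos": TCP position; "ee_rot": TCP orientation; "force": force on the tool from outside, world axes, zero at the start; "torque": the same for the moment, N m; "gripper_width": finger opening in mm.
Only numpy, scipy, OpenCV 4.12 (cv2) and the standard library are available. Lean on these libraries where they do the work, as an engineer would, in place of code of your own. Each camera call takes 0.05 s, during which the arm holds its last target. There are 200 camera calls.

## Working session

There is one attempt and no reset: what is moved stays moved. The work goes in short steps, Python scripts to look and compute and a shell command to move; the robot and the scene stay as the last step left them, time stands still between calls to the robot, and variables do not carry over. Pictures are saved under pics/ and viewed, about 8 in all and at most 12, crops included, and the job is handed in when it is done.

```bash
ls; mkdir -p pics
cat > h.py <<'E'
from workcell import *
import numpy as np, cv2
from scipy.spatial.transform import Rotation as R
def cam(n):
    c=calibration(n); return np.array(c["mtx"],float),cv2.Rodrigues(np.array(c["rvec"],float))[0],np.array(c["tvec"],float).ravel()
def proj(n,P,c=None):
    K,Rm,t=c or cam(n); q=(np.atleast_2d(P)@Rm.T+t)@K.T; return q[:,:2]/q[:,2:]
def ray(n,uv,c=None):
    K,Rm,t=c or cam(n); d=Rm.T@np.linalg.solve(K,[uv[0],uv[1],1]); return -Rm.T@t,d/np.linalg.norm(d)
def atz(n,uv,z,c=None):
    o,d=ray(n,uv,c); return o+d*(z-o[2])/d[2]
def tri(obs):
    A=np.zeros((3,3));b=np.zeros(3)
    for n,uv in obs:
        o,d=ray(n,uv);M=np.eye(3)-np.outer(d,d);A+=M;b+=M@o
    return np.linalg.solve(A,b)
def save(n,f):
    im=grab_frame(n); cv2.imwrite('pics/'+f,cv2.cvtColor(im,cv2.COLOR_RGB2BGR)); return im
def goto(p,Rt):
    """print shift/turn row from current pose to target pose"""
    s=state(); R0=R.from_euler('xyz',s["ee_rot"],degrees=True)
    d=R0.inv().apply(np.array(p)-s["ee_pos"])/500; w=(R0.inv()*Rt).as_rotvec()/(np.pi/2)
    print(np.round(d,4),np.round(w,4),'dist',np.linalg.norm(d)*500,'deg',np.linalg.norm(w)*90,'rows',max(np.linalg.norm(d)*500/41.7,np.linalg.norm(w)*90/7.16))
E
python3 - <<'E'
from h import *
s=state();print(s)
for n in ("scene","side"):
    save(n,n+'0.png')
    for q in ("laser","bed","hood_hinge","paddle_grip","block","offcut","site_model","plot","house_a","house_c"):
        print(n,q,[(np.round(d["location"]),round(d["confidence"],2)) for d in tip_of(q,n)[:4]])
    K,Rm,t=cam(n);print(-Rm.T@t)
a=[cv2.imread(f'pics/{n}0.png') for n in("scene","side")]
E
```

```text
pics
{'time_s': 0.0, 'qpos': array([ 7.50013647e+01,  1.83511953e+01,  8.97069931e+01, -7.36155949e-04,
        7.20421502e+01, -1.14692639e+00]), 'qvel': array([ 0.10831359, -0.08827626,  0.01465487,  0.03513615, -0.03612023,
       -0.03070147]), 'effort': array([-4.94904834e-04, -4.12455010e+01, -2.31978554e+01,  7.28070200e-02,
        4.54813137e-02, -1.22059678e-04]), 'ee_pos': array([137.55345257, 557.8271116 , 235.12072613]), 'ee_rot': array([-1.79899668e+02, -1.30865192e-03,  1.66148518e+02]), 'force': array([-0.24998416, -0.02708214, -0.43434856]), 'torque': array([-0.02436578,  0.04097406, -0.06681084]), 'gripper_width': 91.60465707731163}
scene laser [(array([274., 178.]), 0.74)]
scene bed []
scene hood_hinge [(array([453., 195.]), 0.79)]
scene paddle_grip [(array([416., 112.]), 0.58)]
scene block []
scene offcut []
scene site_model [(array([239., 225.]), 0.81)]
scene plot [(array([234., 186.]), 0.9)]
scene house_a [(array([273., 180.]), 0.62), (array([194., 192.]), 0.59)]
scene house_c [(array([273., 180.]), 0.62), (array([194., 192.]), 0.59)]
[ 978.94774257 -111.76755163 1145.27164423]
side laser []
side bed []
side hood_hinge [(array([207., 132.]), 0.75)]
side paddle_grip [(array([201., 245.]), 0.77), (array([445., 257.]), 0.75)]
side block []
side offcut []
side site_model [(array([403., 221.]), 0.92)]
side plot [(array([406., 250.]), 0.94)]
side house_a [(array([448., 258.]), 0.96), (array([366., 244.]), 0.81), (array([404., 208.]), 0.69)]
side house_c [(array([448., 258.]), 0.96), (array([366., 244.]), 0.81), (array([404., 208.]), 0.69)]
[424.41867535 -25.88608554 903.90691066]
```

View pics/scene0.png

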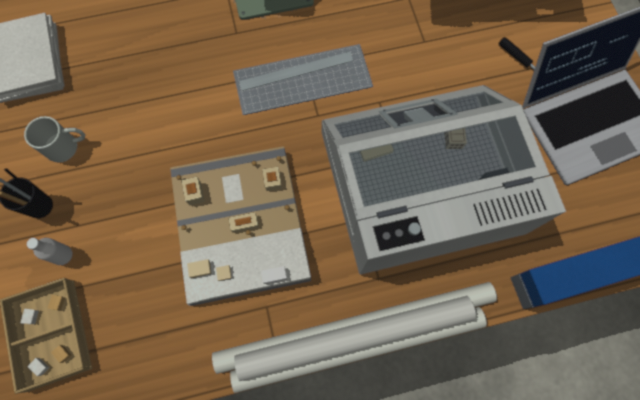

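View pics/side0.png

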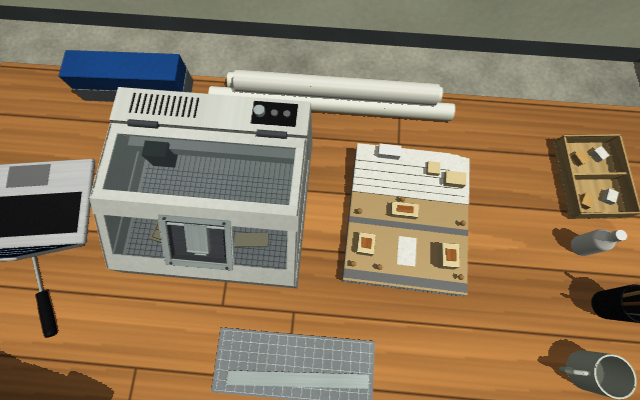

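The scene view looks from behind: laser with its front edge at about (325,122)-(487,88), knee (340,150)-(522,105), and the model at left with its footprint at (233,187). In the side view the paddle is at (198,240), the footprint at (406,250), and the houses are at (366,244), (451,256) and (404,208). I'll fit poses next.

Run:
```python
from h import *
from scipy.optimize import least_squares
C={n:cam(n) for n in("scene","side")}
s2=2**-.5
grip=np.array([-180,0,80])+0 
# paddle: mid slope; location along slope unknown u -> parameter
hing=[100,0,200]
obs=[("scene",[453,195],hing),("side",[207,132],hing),
 ("side",[90,205],[-60,200,200]),("side",[305,217],[-60,-200,200]),
 ("scene",[340,150],[-60,-200,200]),("scene",[522,105],[-60,200,200]),
 ("scene",[325,122],[-180,-200,80]),("scene",[487,88],[-180,200,80])]
def T(p,P): 
    c,s=np.cos(p[2]),np.sin(p[2]);P=np.atleast_2d(np.array(P,float));return np.c_[p[0]+c*P[:,0]-s*P[:,1],p[1]+s*P[:,0]+c*P[:,1],P[:,2]]
f=lambda p:np.concatenate([(proj(n,T(p,P),C[n])[0]-uv) for n,uv,P in obs])
r=least_squares(f,[550,100,0],loss='soft_l1',f_scale=3)
print('laser',r.x[:2],np.degrees(r.x[2]));print(np.round(f(r.x).reshape(-1,2),1))
print('paddle tri',tri([("scene",[416,112]),("side",[201,245])]))
print('hinge tri',tri([("scene",[453,195]),("side",[207,132])]))
for n in C:print(n,'grip candidates on slope', [np.round(proj(n,T(r.x,[-180+k*s2+7*s2-0,0,80+k*s2-7*s2]),C[n])[0]) for k in(40,55,70)])
print('plot',tri([("scene",[234,186]),("side",[406,250])]),atz("scene",[234,186],38),atz("side",[406,250],38))
print('model',tri([("scene",[239,225]),("side",[403,221])]))
for a,b in(((273,180),(366,244)),((194,192),(448,258))):print('house',tri([("scene",a),("side",b)]))
print(atz("side",[404,208],50))
```

```text
laser [658.1387097  229.79256266] 0.051132090467612634
[[ 2.   2.6]
 [-0.4 -0.8]
 [-1.6 -5.7]
 [-7.2 -0.5]
 [-3.5 -2.8]
 [-1.4  0.4]
 [-3.7 -0.7]
 [-4.  -2.6]]
paddle tri [537.93505704 223.4210035  147.39375562]
hinge tri [753.46291377 226.09119836 206.10048253]
scene grip candidates on slope [array([409., 111.]), array([411., 113.]), array([414., 115.])]
side grip candidates on slope [array([199., 261.]), array([199., 255.]), array([198., 249.])]
plot [ 578.49407494 -201.29499966   58.73625033] [ 571.21776458 -201.73947777   38.        ] [ 582.02117162 -206.896268     38.        ]
model [ 656.5577445  -208.52545191    3.96496097]
house [ 584.69621645 -112.89213828   57.04542478]
house [ 569.53879913 -292.98602985   55.28275919]
[ 675.84891829 -197.9215185    50.        ]
```

```bash
python3 -c "
import cv2
a=cv2.imread('pics/scene0.png')[70:280,310:580];b=cv2.imread('pics/side0.png')[70:300,80:330]
a=cv2.resize(a,None,fx=1.45,fy=1.45);b=cv2.resize(b,None,fx=1.5,fy=1.5,interpolation=3)
import numpy as np
o=np.zeros((600,800,3),'uint8');c=cv2.imread('pics/side0.png')[75:305,80:480];o=cv2.resize(c,(800,460),interpolation=3)
cv2.imwrite('pics/z1.png',o)"
```

```text
(no output)
```

View pics/z1.png

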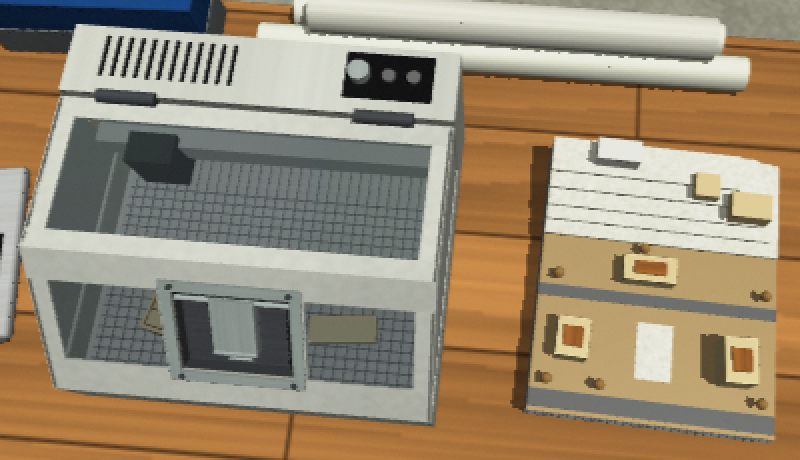

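The zoom shows the paddle plate at about (197,247) in full-picture pixels. The engraved block is hidden by the latch dish, near (156,233), and the offcut is on the right at (250,240). Next I'll refit with better corners and work out the pre-pose.

```bash
cat >> h.py <<'E'
def T(p,P):
    c,s=np.cos(p[2]),np.sin(p[2]);P=np.atleast_2d(np.array(P,float));return np.c_[p[0]+c*P[:,0]-s*P[:,1],p[1]+s*P[:,0]+c*P[:,1],P[:,2]]
def tool(yaw,ang):
    """tool y along laser y, tool z at elevation ang deg (0 = +x, -90 = down)"""
    a=np.radians(ang);z=np.array([np.cos(a),0,np.sin(a)]);y=np.array([0,1,0.])
    return R.from_euler('z',yaw)*R.from_matrix(np.c_[np.cross(y,z),y,z])
E
python3 - <<'E'
from h import *
from scipy.optimize import least_squares
C={n:cam(n) for n in("scene","side")}
s2=2**-.5
hing=[100,0,200]
G=lambda k:[-180+k*s2+7*s2,0,80+k*s2-7*s2]
obs=[("scene",[453,195],hing),("side",[207,132],hing),
 ("side",[91,198],[-60,200,200]),("side",[298.5,216.5],[-60,-200,200]),
 ("side",[107.5,269],[-180,200,80]),("side",[297.5,287.5],[-180,-200,80]),
 ("scene",[340,150],[-60,-200,200]),("scene",[522,105],[-60,200,200]),
 ("scene",[325,122],[-180,-200,80]),("scene",[487,88],[-180,200,80])]
g=[("scene",[416,112]),("side",[197,247])]
def f(p):
    return np.concatenate([(proj(n,T(p,P),C[n])[0]-uv) for n,uv,P in obs]+[(proj(n,T(p,G(p[3])),C[n])[0]-uv) for n,uv in g])
r=least_squares(f,[650,220,0,60],loss='soft_l1',f_scale=2)
print('laser',r.x,np.degrees(r.x[2]));print(np.round(f(r.x).reshape(-1,2),1).tolist())
p=r.x; g=T(p,G(p[3]))[0];print('grip',g)
Rt=tool(p[2],-45);z=Rt.apply([0,0,1])
goto(g-z*130,Rt)
E
```

```text
laser [ 6.59117370e+02  2.29828308e+02 -5.85019177e-03  7.31756886e+01] -0.33519129751123244
[[1.8, 3.2], [-0.0, -1.2], [-2.5, 0.1], [-1.0, 0.2], [-1.6, -0.1], [-3.0, -0.8], [-3.3, -3.1], [-0.8, 1.3], [-3.2, -1.0], [-3.2, -1.8], [-1.3, 3.5], [0.7, 0.1]]
grip [535.81225329 230.54967504 126.79327818]
[-0.7513 -0.4887  0.0345] [-0.059  -0.4976 -0.1424] dist 448.46467928971316 deg 46.886893544701465 rows 10.754548664021897
```

```bash
r="-0.751 -0.489 0.0345 -0.059 -0.4976 -0.1424"; echo; python3 -m jog '-0.751 -0.489 0.0345 -0.059 -0.4976 -0.1424;-0.751 -0.489 0.0345 -0.059 -0.4976 -0.1424;-0.751 -0.489 0.0345 -0.059 -0.4976 -0.1424;-0.751 -0.489 0.0345 -0.059 -0.4976 -0.1424;-0.751 -0.489 0.0345 -0.059 -0.4976 -0.1424;-0.751 -0.489 0.0345 -0.059 -0.4976 -0.1424;-0.751 -0.489 0.0345 -0.059 -0.4976 -0.1424;-0.751 -0.489 0.0345 -0.059 -0.4976 -0.1424;-0.751 -0.489 0.0345 -0.059 -0.4976 -0.1424;-0.751 -0.489 0.0345 -0.059 -0.4976 -0.1424;-0.751 -0.489 0.0345 -0.059 -0.4976 -0.1424;-0.751 -0.489 0.0345 -0.059 -0.4976 -0.1424;-0.751 -0.489 0.0345 -0.059 -0.4976 -0.1424;-0.751 -0.489 0.0345 -0.059 -0.4976 -0.1424;-0.751 -0.489 0.0345 -0.059 -0.4976 -0.1424' 0.54
python3 - <<'E'
from h import *
print(state()['ee_pos'],state()['ee_rot'],state()['qpos'])
c=cam("wrist");im=save("wrist","w1.png")
print([(d["location"],d["confidence"]) for d in tip_of("paddle_grip","wrist")],[(d["rect"],d["confidence"]) for d in spot_in("paddle_grip","wrist")])
print('pred grip px',proj("wrist",[535.8,230.5,126.8],c),'tool axis', R.from_euler('xyz',state()['ee_rot'],degrees=True).as_matrix()[:,2])
E
```

```text
time_s: 2.35
ee_pos: [443.3, 232.3, 218.8]
ee_rot: [179.9, 45.0, 179.7]
force: [0.4, -0.1, -0.2]
gripper_width: 70.0
[443.26265787 232.28790534 218.82696795] [179.93827     45.00222551 179.74068575] [ 44.39822042   2.08903729 128.62356433 -67.32075784  32.53687428
   8.55404235]
[] [([295.0, 193.2, 353.3, 267.1], 0.57)]
pred grip px [[326.01040483 204.42403195]] tool axis [ 0.7070579  -0.00182397 -0.70715331]
```

View pics/w1.png

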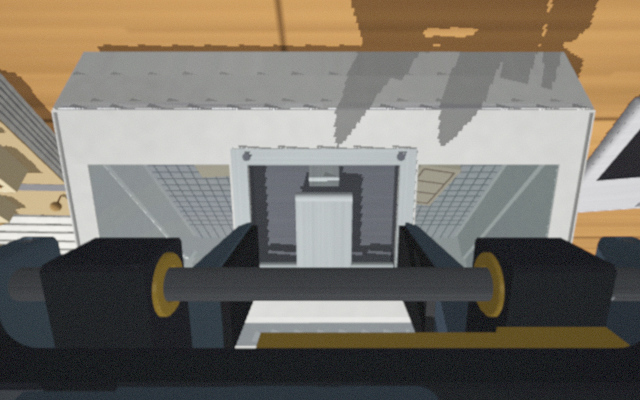

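The wrist view shows the paddle's free edge at row 193, columns 296-351, and the hood's front edge level at row 109, columns 55-592. So yaw is right; I'll check the position along the slope.

Run:
```python
from h import *
s2=2**-.5
p=[659.1,229.8,-.00585]
print('front edge pred',proj("wrist",T(p,[[-180,200,80],[-180,-200,80]])))
# intersect pixels with slope plane through front edge (face) ; n=(-s2,0,s2)
c=cam("wrist");n=R.from_euler('z',p[2]).apply([-s2,0,s2]);q0=T(p,[-180,0,80])[0]
def sl(uv,off=0):
    o,d=ray("wrist",uv,c);return o+d*(((q0+n*off-o)@n)/(d@n))
for uv in ([55,110],[592,110],[323,109],[232,150],[416,150]):print(uv,np.round(sl(uv),1))
for off in(0,-4):
  e=[sl(uv,off) for uv in([296,193.5],[351.5,193.5])];print('edge',off,np.round(e,1),np.linalg.norm(e[1]-e[0]))
m=np.mean([sl([296,193.5]),sl([351.5,193.5])],axis=0)
g=m+R.from_euler('z',p[2]).apply([s2,0,s2])*15-n*7;print('grip',g)
```

```text
front edge pred [[597.07932944 111.14536165]
 [ 53.01826781 109.41262679]]
[55, 110] [478.2  32.2  80.3]
[592, 110] [479.7 426.9  79.4]
[323, 109] [478.5 228.8  79.4]
[232, 150] [499.3 160.  100.6]
[416, 150] [499.8 298.9 100.3]
edge 0 [[523.2 207.5 124.2]
 [523.4 250.7 124.2]] 43.17056015778066
edge -4 [[526.6 207.1 122. ]
 [526.8 250.9 121.9]] 43.806300948489536
grip [538.84717243 228.97673434 129.85455124]
```

```bash
python3 -m jog '-0.01 -0.0066 0.06 0 0 0;-0.01 -0.0066 0.12 0 0 0;-0.01 -0.0066 0.17 0 0 0;-0.01 -0.0066 0.2 0 0 0;-0.01 -0.0066 0.215 0 0 0;-0.01 -0.0066 0.225 0 0 0;-0.01 -0.0066 0.233 0 0 0;-0.01 -0.0066 0.233 0 0 0' 0.54
python3 -m jog '0 0 0 0 0 0;0 0 0 0 0 0;0 0 0 0 0 0;0 0 0 0 0 0;0 0 0 0 0 0;0 0 0 0 0 0;0 0 0 0 0 0' -1 20
python3 - <<'E'
from h import *
s=state();print(s['ee_pos'],s['ee_rot'],s['force'])
# plan: waypoints for pinch; laser frame planar (x,z)
s2=2**-.5
L=np.array([659,229]);H=np.array([759,200.])     # hinge
g0=s['ee_pos'][[0,2]]                       # TCP point rides with paddle
tz=np.array([s2,-s2]);grip=g0+tz*14   # on paddle frame point
A=np.array([539.4,130.5])+47*np.array([s2,s2])  # paddle axis
def rot(v,a): c,n=np.cos(-a),np.sin(-a);return np.array([c*v[0]-n*v[1],n*v[0]+c*v[1]])
R0=R.from_euler('xyz',s['ee_rot'],degrees=True)
def row(pad,hood,turn):
    contact=g0+tz*9       # mid of contact zone
    c=A+rot(contact-A,pad);c=H+rot(c-H,hood)
    t=c-9*rot(tz,turn)
    d=R0.inv().apply([t[0]-g0[0],0,t[1]-g0[1]])/500
    w=turn/(np.pi/2)   # cw in xz plane = rotation about +y world
    return '%.4f %.4f %.4f 0 %.3f 0'%(*d,w)
print(R0.apply([0,1,0]))
for pad in(.15,.3,.45,.55,.6):print(pad,row(pad,0,pad))
for h,pad,t in((.1,.6,.6),(.2,.5,.65),(.3,.4,.65),(.4,.35,.7),(.5,.3,.75),(.6,.25,.8),(.7,.2,.85),(.8,.15,.9),(.9,.15,1.),(1,.1,1.05)):print(h,pad,row(pad,h,t))
E
```

```text
time_s: 3.17
ee_pos: [531.1, 235.4, 162.7]
ee_rot: [-179.4, 42.8, 179.8]
force: [1.0, 0.1, -0.2]
gripper_width: 70.4
time_s: 3.75
ee_pos: [530.7, 229.6, 162.7]
ee_rot: [-178.7, 42.9, 179.7]
force: [-0.2, -12.8, 2.7]
gripper_width: 43.0
[530.71921257 229.58142302 162.71577305] [-178.71280593   42.90273072  179.73428262] [ -0.22493479 -12.83621593   2.72658636]
[ 0.01992871  0.99966598 -0.01645503]
0.15 -0.0090 -0.0002 -0.0088 0 0.095 0
0.3 -0.0192 -0.0003 -0.0161 0 0.191 0
0.45 -0.0304 -0.0005 -0.0218 0 0.286 0
0.55 -0.0383 -0.0005 -0.0246 0 0.350 0
0.6 -0.0423 -0.0005 -0.0257 0 0.382 0
0.1 0.6 -0.0707 -0.0013 -0.0596 0 0.382 0
0.2 0.5 -0.0961 -0.0019 -0.0880 0 0.414 0
0.3 0.4 -0.1235 -0.0025 -0.1142 0 0.414 0
0.4 0.35 -0.1576 -0.0030 -0.1381 0 0.446 0
0.5 0.3 -0.1939 -0.0034 -0.1588 0 0.477 0
0.6 0.25 -0.2321 -0.0037 -0.1759 0 0.509 0
0.7 0.2 -0.2717 -0.0039 -0.1893 0 0.541 0
0.8 0.15 -0.3126 -0.0040 -0.1989 0 0.573 0
0.9 0.15 -0.3584 -0.0040 -0.2039 0 0.637 0
1 0.1 -0.4004 -0.0039 -0.2054 0 0.668 0
```

The arm came up short, at z 163 instead of 140; j4 is probably at its limit. I'll release, back off, and come in steeper.

```bash
python3 -c "
from h import *
print(state()['qpos'])"
python3 -m jog '0 0 0 0 0 0;0 0 0 0 0 0;0 0 0 0 0 0' 0.54
python3 -m jog '0 0 -0.04 0 0 0;0 0 -0.08 0 0 0;0 0 -0.12 0 0 0;0 0 -0.12 0 0 0'
python3 - <<'E'
from h import *
print(state()['qpos'])
for a in(-62,-70):
  Rt=tool(-.004,a);z=Rt.apply([0,0,1])
  tip=np.array([543.6,229.2,126.3]);goto(tip-z*72,Rt)
E
```

```text
[ 35.16774393  13.00116916 124.50786273 -76.99383295  25.07141857
  13.48683634]
time_s: 4.0
ee_pos: [530.6, 230.0, 162.9]
ee_rot: [-178.8, 42.9, 179.7]
force: [0.5, 0.7, 0.2]
gripper_width: 60.4
time_s: 4.33
ee_pos: [489.1, 232.8, 209.7]
ee_rot: [-179.1, 43.1, 179.6]
force: [0.4, -0.1, 0.1]
gripper_width: 70.0
[ 39.21331349   6.15388524 124.3644778  -63.91745756  29.88085486
   1.87758119]
[-0.0031 -0.0058  0.0573] [-0.0108  0.168  -0.0024] dist 28.83431280110029 deg 15.151126442045728 rows 2.1160791120175597
[-0.0221 -0.0057  0.0639] [-0.0106  0.2569 -0.0032] dist 33.90710940252344 deg 23.139823996888737 rows 3.231818993978874
```

```bash
python3 -m jog '-0.003 -0.0058 0.03 -0.0108 0.08 -0.0024;-0.003 -0.0058 0.0573 -0.0108 0.168 -0.0024;-0.003 -0.0058 0.0573 -0.0108 0.168 -0.0024;-0.003 -0.0058 0.0573 -0.0108 0.168 -0.0024'
python3 - <<'E'
from h import *
print(state()['qpos'])
Rt=tool(-.004,-62);z=Rt.apply([0,0,1])
tip=np.array([543.6,229.2,126.3]);goto(tip-z*22,Rt)
E
```

```text
time_s: 4.67
ee_pos: [510.1, 229.8, 189.0]
ee_rot: [180.0, 27.8, 179.8]
force: [0.9, 0.1, -0.3]
gripper_width: 70.2
[ 30.77214021   9.81250697 114.69304997 -25.48092072  33.79537247
 -40.47647251]
[-0.0007 -0.0009  0.0982] [ 0.0007 -0.0022  0.0007] dist 49.106060175940726 deg 0.21683529530533563 rows 1.1776033615333508
```

Joints are comfortable now, so I'll enter and pinch.

```bash
python3 -m jog '0 -0.001 0.04 0 0 0;0 -0.001 0.07 0 0 0;0 -0.001 0.087 0 0 0;0 -0.001 0.098 0 0 0;0 -0.001 0.098 0 0 0;0 -0.001 0.098 0 0 0' 
python3 -m jog '0 0 0 0 0 0;0 0 0 0 0 0;0 0 0 0 0 0;0 0 0 0 0 0;0 0 0 0 0 0;0 0 0 0 0 0' -1 25
cat > plan.py <<'E'
from h import *
s=state();print(s['ee_pos'],s['ee_rot'],s['qpos'])
s2=2**-.5
H=np.array([759,200.]);g0=s['ee_pos'][[0,2]]
R0=R.from_euler('xyz',s['ee_rot'],degrees=True);tz=R0.apply([0,0,1])[[0,2]]
A=np.array([539.4,130.5])+47*np.array([s2,s2])
def rot(v,a): c,n=np.cos(-a),np.sin(-a);return np.array([c*v[0]-n*v[1],n*v[0]+c*v[1]])
def row(pad,hood,turn):
    contact=g0+tz*17
    c=A+rot(contact-A,pad);c=H+rot(c-H,hood)
    t=c-17*rot(tz,turn)
    d=R0.inv().apply([t[0]-g0[0],0,t[1]-g0[1]])/500
    return '%.4f %.4f %.4f 0 %.3f 0'%(*d,turn/(np.pi/2)),np.round(t)
for pad in(.1,.2,.3,.4,.5,.6):print(pad,row(pad,0,pad*.6))
for h,pad,t in((.08,.6,.36),(.16,.5,.36),(.24,.4,.36),(.32,.35,.4),(.4,.3,.4),(.5,.25,.42),(.6,.2,.46),(.7,.15,.5),(.8,.15,.55),(.9,.15,.6),(1,.1,.65)):print(h,pad,row(pad,h,t))
E
python3 plan.py
```

```text
time_s: 5.17
ee_pos: [532.9, 229.3, 145.5]
ee_rot: [180.0, 27.8, 179.9]
force: [-0.7, 0.4, -0.0]
gripper_width: 70.5
time_s: 5.67
ee_pos: [532.8, 228.8, 145.9]
ee_rot: [-179.9, 27.8, 179.9]
force: [-0.3, -3.7, 3.4]
gripper_width: 44.0
[532.81101301 228.75507249 145.86790244] [-179.94014634   27.80440807  179.89136308] [ 29.21968783  14.527361   115.94996094 -29.27468333  27.97561383
 -37.22888014]
0.1 ('0.0004 -0.0000 -0.0088 0 0.038 0', array([531., 150.]))
0.2 ('-0.0002 -0.0000 -0.0176 0 0.076 0', array([529., 154.]))
0.3 ('-0.0016 -0.0000 -0.0265 0 0.115 0', array([527., 158.]))
0.4 ('-0.0039 -0.0001 -0.0352 0 0.153 0', array([526., 162.]))
0.5 ('-0.0071 -0.0001 -0.0437 0 0.191 0', array([526., 167.]))
0.6 ('-0.0111 -0.0001 -0.0520 0 0.229 0', array([526., 171.]))
0.08 0.6 ('-0.0234 -0.0001 -0.0876 0 0.229 0', array([523., 190.]))
0.16 0.5 ('-0.0349 -0.0002 -0.1137 0 0.229 0', array([522., 204.]))
0.24 0.4 ('-0.0487 -0.0002 -0.1387 0 0.229 0', array([522., 219.]))
0.32 0.35 ('-0.0674 -0.0002 -0.1664 0 0.255 0', array([524., 235.]))
0.4 0.3 ('-0.0868 -0.0002 -0.1930 0 0.255 0', array([526., 251.]))
0.5 0.25 ('-0.1149 -0.0002 -0.2249 0 0.267 0', array([531., 272.]))
0.6 0.2 ('-0.1465 -0.0002 -0.2537 0 0.293 0', array([538., 292.]))
0.7 0.15 ('-0.1807 -0.0002 -0.2794 0 0.318 0', array([548., 312.]))
0.8 0.15 ('-0.2200 -0.0002 -0.3053 0 0.350 0', array([559., 332.]))
0.9 0.15 ('-0.2618 -0.0002 -0.3272 0 0.382 0', array([572., 352.]))
1 0.1 ('-0.3022 -0.0002 -0.3417 0 0.414 0', array([587., 367.]))
```

```bash
python3 -m jog '0.0004 0 -0.0088 0 0.038 0;-0.0002 0 -0.0176 0 0.076 0;-0.0016 0 -0.0265 0 0.115 0;-0.0039 0 -0.0352 0 0.153 0;-0.0071 0 -0.0437 0 0.191 0;-0.0111 0 -0.052 0 0.229 0;-0.0111 0 -0.052 0 0.229 0;-0.0111 0 -0.052 0 0.229 0'
python3 - <<'E'
from h import *
s=state();print(s['ee_pos'],s['ee_rot'],s['qpos'],s['force'])
E
```

```text
time_s: 6.33
ee_pos: [525.4, 228.7, 170.2]
ee_rot: [-179.9, 7.1, 179.8]
force: [0.6, 1.0, -5.5]
gripper_width: 43.8
[525.43716275 228.67619149 170.1584712 ] [-179.92977158    7.14539157  179.81603548] [ 24.00274046  18.0561056  100.51670786  -3.64588158  54.98658043
 -63.88455759] [ 0.62539205  0.95703983 -5.45722098]
```

```bash
cat > plan2.py <<'E'
from h import *
s=state();s2=2**-.5
H=np.array([759,200.]);P0=np.array([532.8,145.9]);g0=s['ee_pos'][[0,2]]
Ri=R.from_euler('xyz',[180,27.8,179.85],degrees=True);R0=R.from_euler('xyz',s['ee_rot'],degrees=True);tz=Ri.apply([0,0,1])[[0,2]]
A=np.array([539.4,130.5])+47*np.array([s2,s2])
def rot(v,a): c,n=np.cos(-a),np.sin(-a);return np.array([c*v[0]-n*v[1],n*v[0]+c*v[1]])
def row(pad,hood,turn):
    contact=P0+tz*17
    c=A+rot(contact-A,pad);c=H+rot(c-H,hood)
    t=c-17*rot(tz,turn)
    d=R0.inv().apply([t[0]-g0[0],0,t[1]-g0[1]])/500
    w=(R0.inv()*R.from_euler('y',turn)*Ri).as_rotvec()/(np.pi/2)
    return '%.4f %.4f %.4f 0 %.3f 0'%(*d,w[1])
for h,pad,t in((.04,.6,.36),(.08,.6,.36),(.12,.55,.36),(.16,.5,.36),(.2,.45,.36),(.25,.4,.36),(.3,.35,.38),(.35,.32,.4),(.4,.3,.4),(.46,.25,.42),(.52,.25,.42),(.58,.2,.46),(.64,.2,.48),(.7,.15,.5),(.76,.15,.52),(.82,.15,.55),(.88,.15,.6),(.94,.12,.62),(1,.1,.65)):print(h,row(pad,h,t))
E
python3 plan2.py
```

```text
0.04 0.0002 -0.0000 -0.0214 0 -0.000 0
0.08 0.0004 -0.0001 -0.0403 0 -0.000 0
0.12 -0.0001 -0.0001 -0.0545 0 -0.000 0
0.16 -0.0012 -0.0001 -0.0688 0 -0.000 0
0.2 -0.0029 -0.0001 -0.0829 0 -0.000 0
0.25 -0.0059 -0.0001 -0.1017 0 -0.000 0
0.3 -0.0105 -0.0002 -0.1203 0 0.012 0
0.35 -0.0160 -0.0002 -0.1404 0 0.025 0
0.4 -0.0217 -0.0002 -0.1613 0 0.025 0
0.46 -0.0305 -0.0002 -0.1835 0 0.038 0
0.52 -0.0402 -0.0002 -0.2097 0 0.038 0
0.58 -0.0522 -0.0002 -0.2307 0 0.063 0
0.64 -0.0654 -0.0002 -0.2556 0 0.076 0
0.7 -0.0792 -0.0002 -0.2752 0 0.089 0
0.76 -0.0950 -0.0002 -0.2984 0 0.102 0
0.82 -0.1125 -0.0002 -0.3206 0 0.121 0
0.88 -0.1319 -0.0001 -0.3416 0 0.152 0
0.94 -0.1506 -0.0001 -0.3592 0 0.165 0
1 -0.1709 -0.0001 -0.3764 0 0.184 0
```

```bash
python3 -m jog '0 0 -0.021 0 0 0;0 0 -0.04 0 0 0;0 0 -0.0545 0 0 0;-0.001 0 -0.069 0 0 0;-0.003 0 -0.083 0 0 0;-0.006 0 -0.102 0 0 0;-0.0105 0 -0.12 0 0.012 0;-0.016 0 -0.14 0 0.025 0;-0.0217 0 -0.161 0 0.025 0;-0.0217 0 -0.161 0 0.025 0'
python3 - <<'E'
from h import *
s=state();print(s['force'],s['qpos'],cam("wrist")[2])
save("side","s2.png")
E
python3 plan2.py | tail -11
```

```text
time_s: 7.17
ee_pos: [528.1, 228.7, 254.8]
ee_rot: [-180.0, 5.3, 179.8]
force: [2.3, -2.6, 1.7]
gripper_width: 44.1
[ 2.25402813 -2.59840613  1.6832727 ] [ 23.4225384   15.38341116  91.28019854  -2.27776612  68.54467381
 -65.63872687] [-229.23602733 -553.21555079  226.14423646]
0.4 0.0035 -0.0000 0.0037 0 0.004 0
0.46 -0.0045 0.0000 -0.0187 0 0.016 0
0.52 -0.0133 0.0000 -0.0453 0 0.016 0
0.58 -0.0246 0.0000 -0.0667 0 0.042 0
0.64 -0.0370 0.0001 -0.0920 0 0.055 0
0.7 -0.0500 0.0001 -0.1120 0 0.067 0
0.76 -0.0650 0.0001 -0.1358 0 0.080 0
0.82 -0.0818 0.0001 -0.1586 0 0.099 0
0.88 -0.1005 0.0002 -0.1802 0 0.131 0
0.94 -0.1186 0.0002 -0.1984 0 0.144 0
1 -0.1383 0.0003 -0.2163 0 0.163 0
```

View pics/s2.png

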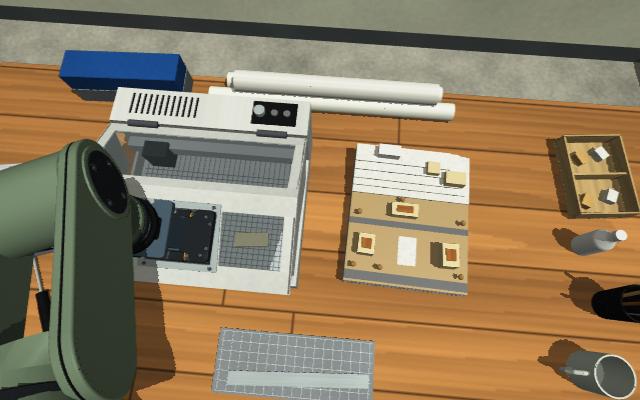

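The hood has lifted clear of the tub (knee edge raised, dish at (190,235)), and the paddle is still gripped. Continuing.

```bash
python3 -m jog '-0.0045 0 -0.019 0 0.016 0;-0.0133 0 -0.045 0 0.016 0;-0.0246 0 -0.067 0 0.042 0;-0.037 0 -0.092 0 0.055 0;-0.05 0 -0.112 0 0.067 0;-0.065 0 -0.136 0 0.08 0;-0.082 0 -0.159 0 0.099 0;-0.1 0 -0.18 0 0.131 0;-0.119 0 -0.198 0 0.144 0;-0.138 0 -0.216 0 0.163 0;-0.138 0 -0.216 0 0.163 0;-0.138 0 -0.216 0 0.163 0'
python3 -c "
from h import *
s=state();print(s['force'],s['qpos'])"
```

```text
time_s: 8.22
ee_pos: [587.1, 228.4, 366.6]
ee_rot: [-179.9, -9.5, 179.8]
force: [1.3, -1.0, 0.1]
gripper_width: 43.4
[ 1.31980119 -1.02331071  0.1103858 ] [ 18.70958352  26.13382901  59.81648404   3.09484837 103.04460747
 -70.61296139]
```

```bash
python3 -m jog '0 0 0 0 0 0;0 0 0 0 0 0;0 0 -0.02 0 0 0;0 0 -0.08 0 0 0;0 0 -0.16 0 0 0;0.08 0 -0.18 0 0 0;0.16 0 -0.18 0 0 0;0.24 0 -0.18 0 0 0;0.32 0 -0.18 0 0 0;0.4 0 -0.16 0 0 0;0.46 0 -0.14 0 0 0;0.46 0 -0.14 0 0 0' 0.54
python3 -m jog '0 0 0 0 0 0;0 0 0 0 0 0;0 0 0 0 0 0;0 0 0 0 0 0;0 0 0 0 0 0;0 0 0 0 0 0;0 0 0 0 0 0;0 0 0 0 0 0;0 0 0 0 0 0;0 0 0 0 0 0;0 0 0 0 0 0;0 0 0 0 0 0;0 0 0 0 0 0;0 0 0 0 0 0;0 0 0 0 0 0;0 0 0 0 0 0;0 0 0 0 0 0;0 0 0 0 0 0' 1
python3 - <<'E'
from h import *
print(state()['qpos'])
for n in("side","scene"):
    save(n,n+"3.png")
    for q in("block","offcut","bed","hood_hinge","plot","site_model"):print(n,q,[(np.round(d["location"],1),round(d["confidence"],2)) for d in tip_of(q,n)[:3]],[(np.round(d["rect"]),round(d["confidence"],2)) for d in spot_in(q,n)[:2]] if q in("block","offcut") else '')
for q in("block","offcut"):print(q,[(atz("side",d["location"],63),d["confidence"]) for d in tip_of(q,"side")])
a=cv2.imread('pics/side3.png')[60:310,60:480];cv2.imwrite('pics/z3.png',cv2.resize(a,(800,476),interpolation=3))
E
```

```text
time_s: 9.22
ee_pos: [365.3, 228.6, 474.9]
ee_rot: [180.0, -9.5, -180.0]
force: [0.7, -0.8, 0.3]
gripper_width: 69.8
time_s: 10.72
ee_pos: [365.3, 228.6, 474.9]
ee_rot: [180.0, -9.5, -180.0]
force: [-0.0, -0.2, 0.8]
gripper_width: 91.4
[ 27.30495932   5.950235    72.97487984   4.65617464 109.46431401
 -61.47911708]
side block [(array([168.5, 229.4]), 0.62)] [(array([150., 210., 184., 245.]), 0.72), (array([  0., 100., 308., 200.]), 0.35)]
side offcut [(array([255.4, 238.4]), 0.79)] [(array([152., 213., 184., 245.]), 0.2)]
side bed [(array([210.9, 231. ]), 0.78)] 
side hood_hinge [] 
side plot [(array([409.5, 252.3]), 0.71)] 
side site_model [(array([406. , 220.7]), 0.92)] 
scene block [(array([194.6, 192.1]), 0.72)] [(array([169., 147., 312., 306.]), 0.25)]
scene offcut [(array([274.7, 179.1]), 0.74)] [(array([170., 147., 311., 304.]), 0.28)]
scene bed [] 
scene hood_hinge [(array([451.2, 194.3]), 0.94)] 
scene plot [(array([232.6, 185.7]), 0.75)] 
scene site_model [(array([239.9, 225.1]), 0.74)] 
block [(array([578.43635472, 323.04553337,  63.        ]), 0.62)]
offcut [(array([574.84354905, 128.36973573,  63.        ]), 0.79)]
```

View pics/z3.png

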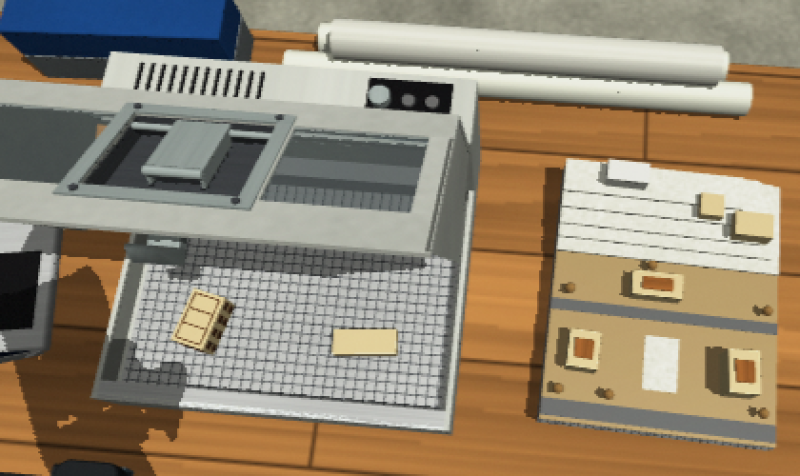

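The hood stands open. In the zoom the block's top corners are near (195,289), (229,300), (209,350), (173,340), the offcut is at (365,342), and the footprint corners are near (646,335), (680,338), (678,392), (642,388).

Run:
```python
from h import *
full=lambda u:[60+u[0]/1.905,60+u[1]/1.904]
b=np.array([atz("side",full(u),81) for u in((195,289),(229,300),(209,350),(173,340))]);print(np.round(b,1).tolist(),b.mean(0))
e=np.array([b[0]-b[3],b[1]-b[2]]);print('len',np.linalg.norm(e,axis=1),'yaw',np.degrees(np.arctan2(e[:,1],e[:,0])),'wid',np.linalg.norm(b[0]-b[1]),np.linalg.norm(b[3]-b[2]))
p=np.array([atz("side",full(u),38) for u in((646,335),(680,338),(678,392),(642,388))]);print(np.round(p,1).tolist(),p.mean(0))
e=np.array([p[0]-p[3],p[1]-p[2]]);print('len',np.linalg.norm(e,axis=1),'yaw',np.degrees(np.arctan2(e[:,1],e[:,0])))
for n,q in(("side",[407,250]),("scene",[233,186.5])):print(n,atz(n,q,38))
# target above block: tilted tool, jaws along block's y
s=state();print(s['ee_pos'])
```

```text
[[613.0, 336.9, 81.0], [603.4, 295.2, 81.0], [544.2, 306.7, 81.0], [552.0, 349.6, 81.0]] [578.14760648 322.11157148  81.        ]
len [62.26074255 60.26416449] yaw [-11.77953822 -10.97551871] wid 42.72001917309639 43.57187832498218
[[612.7, -190.7, 38.0], [612.5, -231.0, 38.0], [548.5, -229.4, 38.0], [549.6, -187.7, 38.0]] [ 580.83395932 -209.69935256   38.        ]
len [63.20015943 64.01226011] yaw [-2.77292118 -1.39821831]
side [ 582.21252772 -209.12577245   38.        ]
scene [ 571.87095207 -204.22116098   38.        ]
[365.31617378 228.59288232 474.92676235]
```

```bash
cat >> h.py <<'E'
def grasp(c,yawdeg,back,tilt=25,up=10):
    """TCP pose: axis through point c, TCP `up` mm above it (along axis), retreated by back"""
    Rt=tool(np.radians(yawdeg),-90+tilt);z=Rt.apply([0,0,1]);return np.array(c)-z*(up/np.cos(np.radians(tilt))+back),Rt
E
python3 - <<'E'
from h import *
p,Rt=grasp([577,321,68],-11.4,120);print(p);goto(p,Rt)
E
```

```text
[522.71526046 331.94572351 186.75693444]
[-0.4058  0.2061  0.5165] [ 0.0179 -0.3823  0.1275] dist 344.235576291859 deg 36.30659522452064 rows 8.255049791171677
```

```bash
python3 -m jog '-0.406 0.206 0.5165 0.018 -0.382 0.1275;-0.406 0.206 0.5165 0.018 -0.382 0.1275;-0.406 0.206 0.5165 0.018 -0.382 0.1275;-0.406 0.206 0.5165 0.018 -0.382 0.1275;-0.406 0.206 0.5165 0.018 -0.382 0.1275;-0.406 0.206 0.5165 0.018 -0.382 0.1275;-0.406 0.206 0.5165 0.018 -0.382 0.1275;-0.406 0.206 0.5165 0.018 -0.382 0.1275;-0.406 0.206 0.5165 0.018 -0.382 0.1275;-0.406 0.206 0.5165 0.018 -0.382 0.1275;-0.406 0.206 0.5165 0.018 -0.382 0.1275' 1
python3 - <<'E'
from h import *
print(state()['qpos']);c=cam("wrist");save("wrist","w4.png")
print([(d["location"],d["confidence"]) for d in tip_of("block","wrist")],[(d["rect"],d["confidence"]) for d in spot_in("block","wrist")])
y=np.radians(-11.4);B=np.array([[sx*32,sy*20] for sx,sy in((1,1),(1,-1),(-1,-1),(-1,1))])@np.array([[np.cos(y),np.sin(y)],[-np.sin(y),np.cos(y)]])+[577,321]
print(proj("wrist",np.c_[B,[81]*4],c).round(),proj("wrist",[577,321,63],c))
E
```

```text
time_s: 12.63
ee_pos: [522.9, 331.7, 187.2]
ee_rot: [-179.9, 25.0, 168.6]
force: [1.3, -0.3, 0.7]
gripper_width: 91.0
[ 41.09155319  18.09690678 102.062997   -27.12033453  47.38623864
 -21.10670044]
[([335.9, 200.6], 0.67)] [([309.0, 152.9, 364.5, 245.8], 0.64)]
[[352. 243.]
 [304. 243.]
 [301. 179.]
 [356. 179.]] [[328.21057645 199.16513971]]
```

View pics/w4.png

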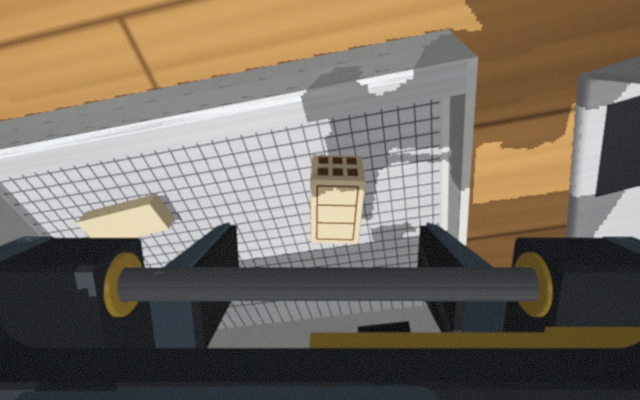

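The wrist view shows the block's top corners near (315,180), (363,180), (358,243), (311,242), about 8 px to the right of my prediction. I'll correct for that.

Run:
```python
from h import *
c=cam("wrist")
b=np.array([atz("wrist",u,81,c) for u in((358,243),(311,242),(315,181),(363,180))]);print(b.round(1).tolist())
e=np.array([b[0]-b[3],b[1]-b[2]]);m=b.mean(0);print(m,np.linalg.norm(e,axis=1),np.degrees(np.arctan2(e[:,1],e[:,0])),np.linalg.norm(b[0]-b[1]),np.linalg.norm(b[3]-b[2]))
print(atz("wrist",(335.9,200.6),63,c))
for yaw in(-14,-11.4,-15.5):
  p,Rt=grasp([m[0],m[1],68],yaw,0);goto(p,Rt)
```

```text
[[616.9, 339.5, 81.0], [607.8, 300.9, 81.0], [547.3, 317.9, 81.0], [553.4, 352.4, 81.0]]
[581.3412229  327.66743029  81.        ] [64.77879437 62.8397185 ] [-11.48727941 -15.69822261] 39.70606085798826 35.08569078684796
[582.31753005 327.30596148  63.        ]
[-0.0018  0.0143  0.2472] [0.0139 0.0014 0.0252] dist 123.8255395297221 deg 2.5906322598432503 rows 2.969437398794295
[-0.0017  0.0139  0.2472] [ 0.0016  0.0014 -0.001 ] dist 123.81088815381594 deg 0.2121871791090613 rows 2.969086046854099
[-0.0018  0.0146  0.2472] [0.0209 0.0013 0.0403] dist 123.83602342609373 deg 4.087461424351559 rows 2.9696888111773077
```

```bash
python3 -m jog '-0.0018 0.0142 0.08 0.009 0.001 0.016;-0.0018 0.0142 0.15 0.009 0.001 0.016;-0.0018 0.0142 0.2 0.009 0.001 0.016;-0.0018 0.0142 0.23 0.009 0.001 0.016;-0.0018 0.0142 0.2472 0.009 0.001 0.016;-0.0018 0.0142 0.2472 0.009 0.001 0.016;-0.0018 0.0142 0.2472 0.009 0.001 0.016'
python3 -m jog '0 0 0 0 0 0;0 0 0 0 0 0;0 0 0 0 0 0;0 0 0 0 0 0;0 0 0 0 0 0;0 0 0 0 0 0;0 0 0 0 0 0;0 0 0 0 0 0' -1 20
```

```text
time_s: 13.37
ee_pos: [577.2, 329.0, 79.7]
ee_rot: [179.8, 25.1, 166.9]
force: [-0.7, 0.9, 0.4]
gripper_width: 91.0
time_s: 14.03
ee_pos: [577.2, 328.9, 79.6]
ee_rot: [179.9, 25.1, 166.9]
force: [-0.6, -0.9, -0.4]
gripper_width: 40.6
```

```bash
python3 -m jog '0 0 -0.02 0 0 0;0 0 -0.07 0 0 0;0 0 -0.14 0 0 0;0 0 -0.21 0 0 0;0 0 -0.28 0 0 0;0 0 -0.34 0 0 0;0 0 -0.38 0 0 0;0 0 -0.4 0 0 0;0 0 -0.4 0 0 0'
python3 - <<'E'
from h import *
print(state()['ee_pos'])
c=cam("wrist");save("wrist","w5.png");print([(d["rect"],d["confidence"]) for d in spot_in("block","wrist")],[(d["location"],d["confidence"]) for d in tip_of("block","wrist")])
# block expected centre in tool frame at grasp
Rg=R.from_euler('xyz',[179.9,25.1,166.9],degrees=True);print('off',Rg.inv().apply(np.array([581.3,327.5,63])-[577.2,328.9,79.6]))
s=state();R0=R.from_euler('xyz',s['ee_rot'],degrees=True)
off=Rg.inv().apply(np.array([581.3,327.5,63])-[577.2,328.9,79.6]);print('pred px',proj("wrist",R0.apply(off)+s['ee_pos'],c))
p,Rt=grasp([580,-208,68-7],-3,150);print(p);goto(p,Rt)
E
```

```text
time_s: 14.78
ee_pos: [494.2, 348.7, 263.7]
ee_rot: [179.6, 25.3, 166.8]
force: [1.2, 0.2, -0.9]
gripper_width: 40.0
[494.21604061 348.69287435 263.65077579]
[([279.3, 173.8, 379.1, 318.6], 0.56)] [([327.9, 246.0], 0.6)]
off [ 3.13815351 -0.46372332 16.86021807]
pred px [[323.58193059 245.13890472]]
[ 512.03745229 -204.4382338   206.94616806]
[-0.2141 -1.0663  0.2152] [-0.0475  0.0002 -0.1016] dist 554.3087995253537 deg 10.094117785523004 rows 13.292776967034861
```

```bash
python3 -m jog '0 -0.03 0 0 0 0;0 -0.08 0 0 0 0;0 -0.14 0 0 0 0;0 -0.21 0 0 0 0;0 -0.28 0 -0.01 0 -0.02;0 -0.35 0 -0.02 0 -0.04;0 -0.42 0 -0.03 0 -0.06;0 -0.49 0 -0.04 0 -0.08;0 -0.56 0 -0.0475 0 -0.1;-0.02 -0.63 0.02 -0.0475 0 -0.1016;-0.04 -0.7 0.04 -0.0475 0 -0.1016;-0.08 -0.77 0.08 -0.0475 0 -0.1016;-0.12 -0.84 0.12 -0.0475 0 -0.1016;-0.16 -0.91 0.16 -0.0475 0 -0.1016;-0.19 -0.96 0.19 -0.0475 0 -0.1016;-0.2141 -0.99 0.2 -0.0475 0 -0.1016;-0.2141 -1.0 0.2 -0.0475 0 -0.1016;-0.2141 -1.0 0.2 -0.0475 0 -0.1016'
python3 - <<'E'
from h import *
s=state();print(s['ee_pos'],s['qpos'])
c=cam("wrist");im=save("wrist","w6.png");save("side","s6.png")
for n in("wrist","side"):
  for q in("plot","house_a","block"):print(n,q,[(d["location"],round(d["confidence"],2),np.round(atz(n,d["location"],{"plot":38,"house_a":55,"block":65}[q],c if n=="wrist" else None),1)) for d in tip_of(q,n)])
p,Rt=grasp([580,-208,61],-3,150);goto(p,Rt)
E
```

```text
time_s: 16.43
ee_pos: [515.6, -173.0, 211.5]
ee_rot: [179.9, 24.8, 176.8]
force: [-0.3, 0.8, -0.2]
gripper_width: 40.0
[ 515.61159409 -173.00876283  211.49050129] [ -24.94734689    6.8784018   113.32098304   14.87808239   37.57475022
 -121.79646463]
wrist plot [([297.2, 177.3], 0.77, array([ 580.4, -205.4,   38. ]))]
wrist house_a [([196.0, 185.2], 0.79, array([ 572.5, -295.1,   55. ])), ([326.2, 246.0], 0.75, array([ 656.1, -182.2,   55. ])), ([398.6, 182.6], 0.57, array([ 579.6, -112.8,   55. ]))]
wrist block [([326.0, 249.0], 0.71, array([ 650.3, -182.1,   65. ]))]
side plot [([409.0, 250.5], 0.68, array([ 581.5, -213.6,   38. ]))]
side house_a [([405.6, 211.8], 0.85, array([ 665.8, -200.7,   55. ])), ([367.4, 245.2], 0.77, array([ 582.3, -118.4,   55. ])), ([445.9, 256.9], 0.6, array([ 571.2, -290.4,   55. ]))]
side block [([404.6, 269.9], 0.8, array([ 534. , -199.1,   65. ]))]
[ 0.0107 -0.0683  0.011 ] [0.0002 0.0005 0.0009] dist 34.98673150814929 deg 0.09610084435259171 rows 0.8390103479172492
```

View pics/w6.png

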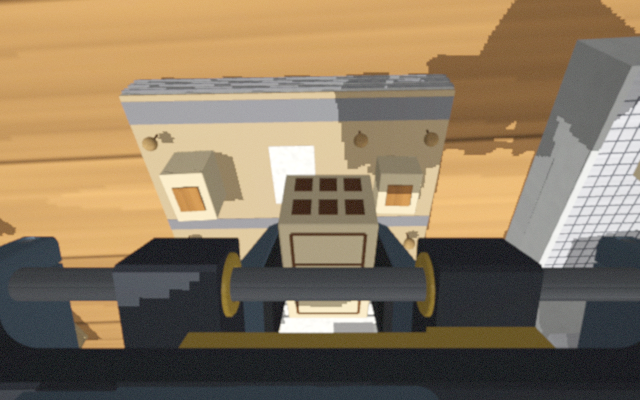

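The wrist view shows the block square in the jaws, with the footprint's front edge at (268,147)-(314,146) and the model's front edge at (123,96)-(453,91).

Run:
```python
from h import *
c=cam("wrist");a=lambda u:atz("wrist",u,38,c)
f=np.array([a((268.5,147)),a((314,146))]);print(f.round(1),np.linalg.norm(f[0]-f[1]))
def yaw(p,q):d=q-p;return np.degrees(np.arctan2(d[1],d[0]))
print('front edge yaw',yaw(a((123,97)),a((453,91)))-90, a((123,97)),a((453,91)))
print('fp front',yaw(f[0],f[1])-90,'right',yaw(f[1],a((315,175))),'left',yaw(f[0],a((271,200))))
im=cv2.imread('pics/w6.png');g=im[140:205,255:330].min(2)
for r in(150,160,170,180,190,195):
  w=np.where(im[r,255:330].min(1)>190)[0];print(r,w.min()+255 if len(w) else 0,w.max()+255 if len(w) else 0)
for col in(275,285,295,305):
  w=np.where(im[130:170,col].min(1)>190)[0];print(col,w.min()+130 if len(w) else 0)
```

```text
[[ 550.1 -225.7   38. ]
 [ 551.1 -184.8   38. ]] 40.848067181527995
front edge yaw -1.7547767770860645 [ 498.35070414 -337.01157797   38.        ] [506.55499344 -69.21445768  38.        ]
fp front -1.3928193585743571 right -2.4780709894107025 left -6.44987479457939
150 268 314
160 270 314
170 271 315
180 272 284
190 274 283
195 275 282
275 146
285 146
295 146
305 146
```

```bash
cat > pl.py <<'E'
from h import *
Rt=R.from_euler('xyz',[179.9,25.1,177.5],degrees=True)
b=Rt.apply([3.1,-0.5,16.9])
for z in(100,62,57,56):
    p=np.array([581.5,-206.8,z])-b;print(z,p);goto(p,Rt)
E
python3 pl.py
```

```text
100 [ 577.16260855 -206.13967397  116.61989786]
[-0.0308 -0.065   0.2298] [-0.0032 -0.0006 -0.0041] dist 120.40863652190617 deg 0.4755950776146585 rows 2.887497278702786
62 [ 577.16260855 -206.13967397   78.61989786]
[ 0.0013 -0.065   0.2987] [-0.0032 -0.0006 -0.0041] dist 152.83187087257164 deg 0.4755950776146585 rows 3.6650328746420056
57 [ 577.16260855 -206.13967397   73.61989786]
[ 0.0056 -0.065   0.3077] [-0.0032 -0.0006 -0.0041] dist 157.2840853941419 deg 0.4755950776146585 rows 3.7718006089722276
56 [ 577.16260855 -206.13967397   72.61989786]
[ 0.0064 -0.065   0.3095] [-0.0032 -0.0006 -0.0041] dist 158.17845640618694 deg 0.4755950776146585 rows 3.793248355064435
```

Go over the plot first, then straight down to 6 mm above it.

```bash
python3 -m jog '-0.01 -0.025 0.06 0 0 0;-0.02 -0.05 0.12 -0.003 0 -0.004;-0.03 -0.065 0.18 -0.003 0 -0.004;-0.031 -0.065 0.22 -0.003 0 -0.004;-0.031 -0.065 0.23 -0.003 0 -0.004;-0.02 -0.065 0.255 -0.003 0 -0.004;-0.008 -0.065 0.28 -0.003 0 -0.004;0 -0.065 0.294 -0.003 0 -0.004;0.0013 -0.065 0.2987 -0.003 0 -0.004;0.0013 -0.065 0.2987 -0.003 0 -0.004;0.0013 -0.065 0.2987 -0.003 0 -0.004'
python3 pl.py
python3 - <<'E'
from h import *
save("side","s7.png");save("scene","c7.png");c=cam("wrist");save("wrist","w7.png")
print([(d["location"],round(d["confidence"],2),atz("wrist",d["location"],62,c)) for d in tip_of("block","wrist")])
a=cv2.imread('pics/side7.png') if 0 else cv2.imread('pics/s7.png')[130:310,320:490];b=cv2.imread('pics/c7.png')[130:310,150:320]
cv2.imwrite('pics/z7.png',np.hstack([cv2.resize(a,(400,424),interpolation=3),cv2.resize(b,(400,424),interpolation=3)]))
E
```

```text
time_s: 17.75
ee_pos: [577.6, -206.1, 79.8]
ee_rot: [180.0, 25.1, 177.5]
force: [0.9, 0.0, -0.0]
gripper_width: 39.9
100 [ 577.16260855 -206.13967397  116.61989786]
[-0.0304 -0.0001 -0.0671] [-0.0005  0.0005  0.0003] dist 36.841335025540396 deg 0.06675864282378981 rows 0.8834852524110406
62 [ 577.16260855 -206.13967397   78.61989786]
[ 0.0019 -0.0001  0.0017] [-0.0005  0.0005  0.0003] dist 1.2590394426511162 deg 0.06675864282378981 rows 0.030192792389715017
57 [ 577.16260855 -206.13967397   73.61989786]
[ 0.0061 -0.0001  0.0107] [-0.0005  0.0005  0.0003] dist 6.180919113563926 deg 0.06675864282378981 rows 0.14822347994158094
56 [ 577.16260855 -206.13967397   72.61989786]
[ 0.007  -0.0001  0.0126] [-0.0005  0.0005  0.0003] dist 7.1782642221134205 deg 0.06675864282378981 rows 0.17214062882765996
[([326.7, 249.0], 0.81, array([ 581.53431243, -207.20891155,   62.        ]))]
```

View pics/z7.png

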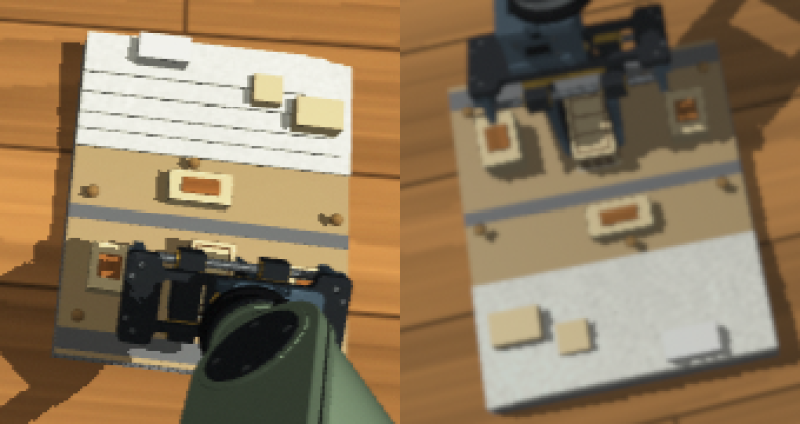

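The block is over the footprint and the houses are undisturbed. I'll lower it gently.

```bash
python3 -m jog '0.002 0 0.004 0 0 0;0.004 0 0.007 0 0 0;0.005 0 0.009 0 0 0;0.006 0 0.0105 0 0 0;0.0065 0 0.0116 0 0 0;0.0065 0 0.0116 0 0 0'
python3 -c "
from h import *
print(state()['force'])"
python3 pl.py | tail -1
```

```text
time_s: 18.45
ee_pos: [577.0, -206.2, 72.7]
ee_rot: [179.9, 25.1, 177.5]
force: [0.7, -0.3, -0.0]
gripper_width: 40.0
[ 0.71149286 -0.29443372 -0.04934129]
[-0.0001  0.0002  0.0003] [-0.0005  0.0002  0.0001] dist 0.19816481101021355 deg 0.0487883961781187 rows 0.0068140218125864105
```

```bash
python3 -m jog '0.0005 0 0.001 0 0 0;0.0009 0 0.0018 0 0 0;0.0009 0 0.0018 0 0 0'
python3 -m jog '0.0005 0 0.001 0 0 0;0.0009 0 0.0018 0 0 0;0.0009 0 0.0018 0 0 0'
```

```text
time_s: 18.7
ee_pos: [577.2, -206.3, 72.6]
ee_rot: [180.0, 25.2, 177.5]
force: [-2.5, 0.7, 5.1]
gripper_width: 39.9
time_s: 18.95
ee_pos: [577.2, -206.3, 72.6]
ee_rot: [180.0, 25.2, 177.5]
force: [-4.7, 1.1, 8.8]
gripper_width: 39.7
```

In contact. Relieve the pressure, open to about 58 mm, and back out along the tool axis.

```bash
python3 -m jog '0 0 0 0 0 0;0 0 0 0 0 0'
python3 -m jog '0 0 0 0 0 0;0 0 0 0 0 0;0 0 0 0 0 0;0 0 0 0 0 0' 0.3
python3 -m jog '0 0 -0.01 0 0 0;0 0 -0.03 0 0 0;0 0 -0.06 0 0 0;0 0 -0.12 0 0 0;0 0 -0.19 0 0 0;0 0 -0.26 0 0 0;0 0 -0.32 0 0 0;0 0 -0.32 0 0 0;0 0 -0.32 0 0 0'
python3 - <<'E'
from h import *
c=cam("wrist");save("wrist","w8.png");save("side","s8.png")
for n in("wrist","side"):
  for q,z in(("plot",38),("block",56),("house_a",55)):print(n,q,[(np.round(d["location"]),round(d["confidence"],2),atz(n,d["location"],z,c if n=="wrist" else None).round(1)) for d in tip_of(q,n)])
a=cv2.imread('pics/s8.png')[60:310,60:490];b=cv2.imread('pics/w8.png')[50:290,90:490]
cv2.imwrite('pics/z8.png',np.vstack([cv2.resize(a,(516,300),interpolation=3),cv2.resize(b,(516,300),interpolation=3)]))
E
```

```text
time_s: 19.12
ee_pos: [577.3, -206.4, 72.8]
ee_rot: [180.0, 25.3, 177.5]
force: [-0.1, 0.8, -1.4]
gripper_width: 39.9
time_s: 19.45
ee_pos: [577.3, -206.4, 72.6]
ee_rot: [180.0, 25.3, 177.5]
force: [0.3, -0.2, -1.3]
gripper_width: 59.0
time_s: 20.2
ee_pos: [509.1, -204.1, 220.2]
ee_rot: [-179.9, 25.5, 177.5]
force: [0.3, -0.3, 0.6]
gripper_width: 59.6
wrist plot [(array([328., 183.]), 0.74, array([ 590.7, -207.6,   38. ]))]
wrist block [(array([329., 185.]), 0.6, array([ 580.4, -206.8,   56. ]))]
wrist house_a [(array([233., 177.]), 0.92, array([ 568.7, -294.2,   55. ])), (array([339., 245.]), 0.76, array([ 661.4, -199.3,   55. ])), (array([432., 180.]), 0.69, array([ 578.9, -111.6,   55. ]))]
side plot [(array([408., 252.]), 0.71, array([ 578.7, -210.5,   38. ]))]
side block [(array([224., 206.]), 0.71, array([645.2, 211. ,  56. ])), (array([407., 248.]), 0.65, array([ 584.5, -205.9,   56. ]))]
side house_a [(array([405., 209.]), 0.95, array([ 671.8, -199.9,   55. ])), (array([445., 255.]), 0.92, array([ 576.1, -289.1,   55. ])), (array([362., 245.]), 0.89, array([ 580.8, -105.7,   55. ])), (array([409., 252.]), 0.64, array([ 574.1, -209.1,   55. ]))]
```

View pics/z8.png

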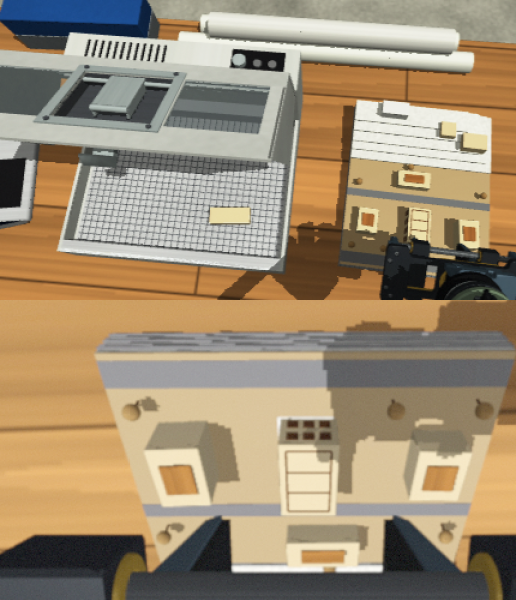

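The block stands on the footprint, with a thin white strip showing at its front. I'll quantify that strip.

Run:
```python
from h import *
im=cv2.imread('pics/w8.png');c=cam("wrist")
for col in(312,318,325,332,340,346):print(col,[int(v) for v in im[134:156,col].min(1)])
print([int(v) for v in im[144,295:365].min(1)])
for r in(142,143,144,145,147,149):print(r,atz("wrist",(328,r),38,c).round(1))
print(proj("wrist",[[549.5,-205.5,38],[549.5,-205.5,74]],c))
```

```text
312 [157, 155, 160, 156, 155, 158, 156, 156, 169, 199, 208, 168, 105, 86, 83, 79, 80, 90, 105, 113, 110, 93]
318 [158, 157, 157, 153, 157, 156, 157, 154, 167, 200, 211, 169, 93, 32, 25, 30, 32, 49, 90, 110, 110, 90]
325 [157, 160, 159, 155, 158, 158, 157, 158, 168, 201, 212, 175, 106, 66, 64, 63, 66, 69, 93, 109, 111, 96]
332 [157, 156, 157, 155, 156, 161, 156, 154, 167, 198, 209, 172, 97, 47, 33, 33, 30, 38, 73, 95, 96, 82]
340 [158, 157, 153, 158, 159, 157, 158, 157, 168, 199, 208, 172, 102, 46, 29, 30, 25, 52, 83, 99, 91, 78]
346 [122, 120, 127, 153, 159, 158, 158, 156, 166, 199, 212, 172, 114, 84, 82, 80, 78, 80, 81, 93, 90, 79]
[159, 155, 157, 157, 158, 157, 155, 155, 157, 185, 219, 231, 225, 215, 209, 211, 213, 208, 187, 174, 177, 201, 210, 211, 209, 208, 208, 209, 209, 214, 212, 212, 212, 212, 213, 213, 212, 209, 206, 206, 206, 208, 208, 210, 209, 208, 209, 212, 213, 212, 211, 212, 203, 164, 117, 95, 94, 91, 95, 95, 91, 101, 91, 96, 96, 89, 96, 96, 97, 93]
142 [ 542.  -204.5   38. ]
143 [ 543.  -204.5   38. ]
144 [ 544.  -204.6   38. ]
145 [ 545.  -204.6   38. ]
147 [ 547.  -204.7   38. ]
149 [ 549.1 -204.8   38. ]
[[327.23862985 149.42128763]
 [327.24576915 171.47527277]]
```

The white margin is about 3 mm at the front and about 3–4 mm on the left. It is even across the front, so the block is square and within tolerance. Handing in.

```bash
python3 -c "
from h import *
print(job_done(), state()['time_s'])"
```

```text
the job is handed in; nothing more can be done
the job is handed in; nothing more can be done
```

The block is on the footprint, the hood is standing open by itself, and I handed the job in at about 20 s of the 69 s allowed. `job_done()` gives no verdict, so the checks below are my own.

**What I did:** I pinched the paddle and lifted it about 0.6 rad. I then swung the hood to about 1.0 rad and let go, and it rose to its stop. I took the engraved block out with the tool tilted 25°, set it on the footprint until I felt light contact (5–9 N), eased off, released and backed away.

**Last checks:**
- **Hood:** open in the final side picture; I did not measure its angle.
- **Block position:** about 3 mm of white footprint shows evenly along the front, and about 3–4 mm on the left. The block is therefore off-centre by a few mm (10 mm allowed) and square.
- **Upright:** it looks upright in the pictures, but I did not measure its tilt.
- **Houses:** all three look unmoved. The detectors put them within a few mm of where they were before, mostly scatter, though one side-view reading of house_a was about 13 mm off. The wrist camera put it about 1 mm from its earlier wrist reading, so I put that down to detector error.
- **Robot:** clear of everything, with only noise on the force reading.

**What disagreed or went wrong:**
- The first approach to the paddle stopped short because joint 4 hit its limit. I closed the jaws there on the wrong part of the plate, released, and came in again at a steeper angle.
- After placing, the wrist-camera plot detection was about 10 mm off the block's position in x, because the block was covering the footprint. I relied on the visible white margins instead.

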